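# Turn a culture dish over for incubation down the turnover chute

### The job

The agar has set, so turn the taped culture dish lid-down for incubation. Stand it in the seat at the head of the steel chute, leaning back on the rest with its lid towards the ramp; then tip it forwards past upright and let go, so that it runs down the ramp on its lid and comes to lie flat in the empty lane of the tray. Leave the finished dish in the tray and the other things on the bench where they are.

Things in the scene. Friction and masses are not known exactly. Their poses are not given: they have to be found in the camera images.
- dish_center (a point): Centre (half-way up) of the dish to turn: flat rectangular culture dish with taped-on lid, 100 mm long (its x), 60 mm wide (its y), 18 mm thick (its z), 80 to 170 g. Its z points out of the lid. Lid frosted pale blue, underside dark red agar, white tape round the joint. It starts flat on the bench, lid up. Both ends are alike.
- chute: Folded stainless-steel turnover chute with an aluminium tray at its foot, fixed to the bench. Origin at bench level, z up; the ramp runs down towards the body's +y, x is across. Its surfaces are slippery for the dish (friction about 0.2). From back to front: back rest, seat corner, seat ledge, brink, ramp, tray lane.
- seat (a point): Middle of the seat corner, where rest and ledge meet, 96 mm above the bench; axes as the chute's. The rest rises from it backwards at 55 degrees to the bench (y -0.574, z 0.819), the ledge forwards, square to the rest (y 0.819, z 0.574), to the brink 21 mm off. Ledge 84 mm wide. A seated dish has one 60 mm edge in the corner and its underside on the rest; no side guides here.
- rest_top (a point): Middle of the back rest's top edge; axes as the chute's. The rest is a tongue 44 mm wide and 60 mm long, so the top 40 mm of a seated dish stand free above it and 8 mm at each side.
- brink (a point): Middle of the ridge between seat ledge and ramp, 108 mm above the bench; axes as the chute's. From here the ramp, 150 mm long, drops forwards (+y) at 38 degrees, ending 16 mm above the bench. Its side guides are 16 mm high and 74 mm apart and begin 23 mm below the brink.
- lane (a point): Centre of the empty lane's floor in the tray, 10 mm above the bench; axes as the chute's. The lane is 75 mm wide (x) and 132 mm long (y), from the ramp's foot to an end wall 21 mm high; side walls 16 and 12 mm high. A dish that has tipped over the brink and is let go normally slides all the way into it by itself.
- dish_done: Finished dish, same kind, lying lid down (red side up) in the tray's other lane, beyond the divider at the chute's +x side. Its z axis points out of its lid. Not to be moved.
- reagent: Bystander: amber bottle with black cap and yellow label, 54 mm across, 125 mm high; origin under its base.
- stain_jar: Bystander: blue jar with white cap, 60 mm across, 75 mm high; origin under its base.
- slide_box: Bystander: closed blue slide box, 85 x 100 x 34 mm; origin under its base.
- tape: Bystander: roll of white tape lying flat, 84 mm across, 20 mm high; origin under its centre.
- beaker: Bystander: glass beaker, 68 mm across, 85 mm high; origin under its base.
- marker: Bystander: marker pen lying flat, 130 mm long, 16 mm thick; origin under its middle.

How it is judged (in metres and radians):
On the way, in this order (a step that is already met when the one before it is completed fails the run):
1. the dish stands in the seat, leaning back on the rest, lid towards the ramp (x of dish_center in the frame of seat between -0.012 and 0.012 m and y of dish_center in the frame of seat between -0.036 and -0.008 m and z of dish_center in the frame of seat between 0.036 and 0.056 m and angle between dish_center's own z axis and vertical between 0.8 and 1.12 rad and contact force between dish and chute above 0.1 N), for 0.2 s.
2. tipped over and let go, the dish is on the ramp on its lid (x of dish_center in the frame of chute between -0.03 and 0.03 m and y of dish_center in the frame of chute between -0.1 and 0.03 m and angle between dish_center's own z axis and vertical between 2.1 and 2.9 rad and contact force between dish and the fingers below 0.1 N), for 0.04 s.
At the end, for the whole second after the job is handed in: The dish lies flat in the empty lane of the tray, lid down (within 6 degrees), at rest on the lane's floor between its walls; the finished dish still lies lid down in its lane (angle between each of dish_center, dish_done's own z axis and vertical above 3.04 rad and x of dish_center in the frame of lane between -0.02 and 0.02 m and y of dish_center in the frame of lane between -0.03 and 0.03 m and z of dish_center in the frame of lane below 0.013 m and linear speed of dish below 0.01 m/s); the robot touches nothing.
It fails at once if the finished dish in the tray is moved by more than 25 mm (distance of dish_done from where it was at the start of the episode above 0.025 m).
It fails at once if a bystander on the bench is moved by more than 25 mm (distance of any of reagent, stain_jar, slide_box, tape, beaker, marker from where it was at the start of the episode above 0.025 m).
It also fails if it takes over 48 s, if anything falls off the work surface, if the arm or the gripper's body presses on something with over 40 N, if the wrist force passes 120 N, or if a joint passes its speed limit or range.

### The arm

A 6-joint arm with a two-finger parallel gripper is mounted at the origin on the work surface. World frame = base frame: x ahead of the robot, y to its left, z up, the work surface at z = 0. Lengths are in mm, angles in rad, forces in N, time in s.
With the tool pointing down it reaches from about 400 to 925 mm from the base axis. Payload 12.5 kg.
Tool frame: the origin (TCP) lies at the very end of the fingers, on their centre line; the grasp point (between the pads) lies 19 mm behind it (env.grasp_offset is the distance from the TCP to the grasp point, in mm); z points along the fingers, y is the direction in which the jaws open and shut (so a half turn about z gives the same grasp; the last joint's range is limited). The gripper opens to 95 mm and grips with 3 to 60 N. Pads are 20 mm wide; open, the fingers measure 119 mm over their backs; the gripper's body (75 mm by 180 mm) begins 59 mm behind the grasp point.
Start: joints at [-0.106, 0.491, 1.559, -0, 1.092, -0.106], TCP at [625.017, 0.021, 214.661] pointing down, gripper open.
Joint ranges: [-3.1, 3.1], [-0.84, 2.19], [0.05, 2.79], [-1.13, 4.28], [0.06, 2.93], [-2.69, 2.69]. Speed limits (rad/s): [2.22, 2.22, 2.79, 3.14, 3.14, 3.14].

### API

Orientations are given as [roll, pitch, yaw] about the fixed x, y, z axes, in that order (R = Rz(yaw) Ry(pitch) Rx(roll)).
In Python, from cell import env gives the robot as it stands. The module is installed in compiled form; this text tells all that it offers.
- The arm moves only by the shell command python3 -m pendant 'ROWS'. ROWS is JSON, one flat list of numbers, 5 for each row, row after row: the shift along the tool's x, y, z as a fraction of full scale, then the turn about the tool's z as a fraction of full scale, then the gripper's target within -1 to 1 (shut at 1, half-way at 0, fully open at -1). In form: [x, y, z, turn, grip, x, y, z, turn, grip, ...]. A call has 1 to 10 rows; each row shifts and turns the commanded pose from where the row before left it, along the tool's axes as they then stand; what a row does not reach is not made up. Full scale, the value 1, is 0.4 m for a shift and 180 degrees for a turn. A row lasts 1/8 s, in which the tool goes at most 62.5 mm and 10.7 degrees, less where a joint would pass 70% of its speed; a pose out of reach is approached as far as the arm can. A call with a number of a shift or a turn outside -1 to 1 is refused whole. A call with a gripper value outside its range is refused whole. The fingers move at their own pace and stop on an object; the grip force is fixed at half the most. Time passes only in rows, so rows that do not move let the fingers close. It gives the time, the measured TCP pose, the force and the opening at its end, in the units of the state.
- env.state(): the state, without advancing time (a new reading comes with each control period).
- env.read_camera(name): name is "scene" or "side" or "wrist"; returns the picture (480x640x3 uint8, red, green, blue); there is no depth.
- env.camera_model(name): a dict with "fx", "fy", "cx", "cy" (pixels), "k1" (the pictures are not rectified: a ray, as slopes to the right and down, at radius r is drawn at 1 + k1 r^2 times it, then the intrinsics apply), "view" (4x4, takes a point from world to camera coordinates); the wrist camera has in their place "tool_from_camera" (4x4, takes a point from camera to tool coordinates, whose origin is the TCP and whose axes are the flange's). Camera axes: x right, y down, z forward; pixel columns grow to the right and rows downward; lengths in mm; the calibration is good to about 2 mm. A picture is of the moment at which its call begins: read the wrist's pose just before it. camera_model takes no time and is no camera call.
- env.job_done(): hands the job in, once; it reports no verdict.
Trained networks look in the newest picture that a camera, given by its name, has taken for a name from the list of things; names that differ only in an ending like _2 or _b are one class to them, and where a whole thing is asked for, a point or a joint stands for the part that bears it (a point fixed in the world has none). Each returns a list of dicts, best first, with "confidence" (0 to 1); they miss things now and then, are a little off and sometimes report something else, mostly with a low value. They report only what shows in the picture. A call takes as long as a camera call.
- env.masks_of(thing, camera): "region" (480x640 bool, what is visible of it).
- env.landmark_of(thing, camera): "xyz" ([x, y, z] in mm, in world coordinates, good to about 4 mm: a listed point, or the origin of a listed thing).
The state is a dict: "t": time; "joints": joint angles; "qvel": joint speeds; "tau": joint torques, N m; "eef_pos": TCP position; "tcp_rot": TCP orientation; "ft_force": force on the tool from outside, world axes, zero at the start; "moment": the same for the moment, N m; "opening": opening from 0.0 (shut) to 1.0 (fully open).
Only numpy, scipy, OpenCV 4.12 (cv2) and the standard library are available. Lean on these libraries where they do the work, as an engineer would, in place of code of your own. Each camera call takes 0.05 s, during which the arm holds its last target.

## Working session

There is one attempt and no reset: what is moved stays moved. The work goes in short steps, Python scripts to look and compute and a shell command to move; the robot and the scene stay as the last step left them, time stands still between calls to the robot, and variables do not carry over. Pictures are saved under pics/ and viewed, and the job is handed in when it is done.

```bash
mkdir -p pics
python3 - <<'E'
from cell import env
import cv2,numpy as np
for c in ["scene","side","wrist"]:
    im=env.read_camera(c); cv2.imwrite(f"pics/a_{c}.png",im[:,:,::-1])
    for th in ["dish_center","chute","seat","rest_top","brink","lane","dish_done"]:
        try:
            r=env.landmark_of(th,c)
            print(c,th,[(np.round(d["xyz"]).tolist(),round(d["confidence"],2)) for d in r[:2]])
        except Exception as e: print(c,th,e)
s=env.state();print(s["t"],s["eef_pos"],s["tcp_rot"],s["ft_force"],s["opening"])
print(env.grasp_offset)
E
```

```text
scene dish_center [([492.0, -258.0, 12.0], 0.62)]
scene chute [([532.0, 101.0, 1.0], 0.8)]
scene seat [([532.0, 101.0, 4.0], 0.63), ([566.0, -9.0, 98.0], 0.58)]
scene rest_top [([574.0, -40.0, 148.0], 0.91)]
scene brink [([557.0, 12.0, 110.0], 0.8)]
scene lane [([584.0, 212.0, 28.0], 0.7), ([507.0, 184.0, 7.0], 0.61)]
scene dish_done [([583.0, 209.0, 28.0], 0.62)]
side dish_center [([488.0, -260.0, 8.0], 0.89), ([617.0, 435.0, -2.0], 0.7)]
side chute [([530.0, 103.0, -0.0], 0.93)]
side seat [([564.0, -6.0, 98.0], 0.92), ([736.0, -133.0, -0.0], 0.48)]
side rest_top [([570.0, -37.0, 148.0], 0.88)]
side brink [([555.0, 10.0, 108.0], 0.83), ([507.0, 186.0, 5.0], 0.4)]
side lane [([508.0, 187.0, 8.0], 0.65), ([569.0, -36.0, 147.0], 0.36)]
side dish_done [([582.0, 208.0, 27.0], 0.96)]
wrist dish_center [([486.0, -258.0, 13.0], 0.76)]
wrist chute [([530.0, 102.0, 4.0], 0.56)]
wrist seat [([562.0, -8.0, 96.0], 0.88)]
wrist rest_top [([569.0, -40.0, 144.0], 0.66)]
wrist brink [([557.0, 10.0, 107.0], 0.94)]
wrist lane [([507.0, 185.0, 12.0], 0.72)]
wrist dish_done []
1.2 [6.25030092e+02 2.08595067e-02 2.14662972e+02] [3.14147082e+00 2.20881952e-05 1.57082389e+00] [ 0.24761915 -0.82875469  0.56797216] 1.0005083851400343
18.8
```

View pics/a_scene.png

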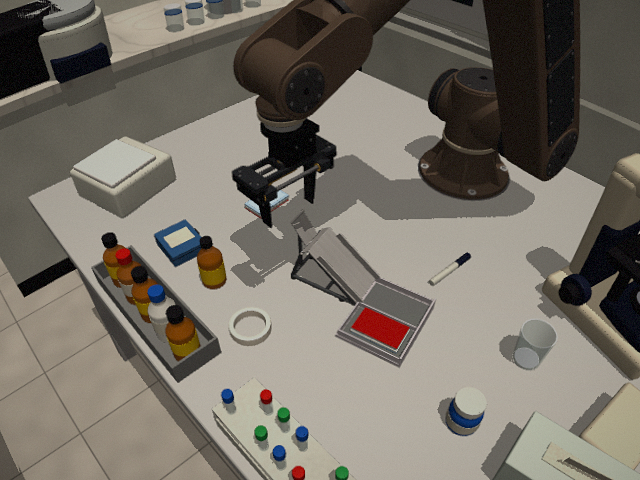

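View pics/a_side.png

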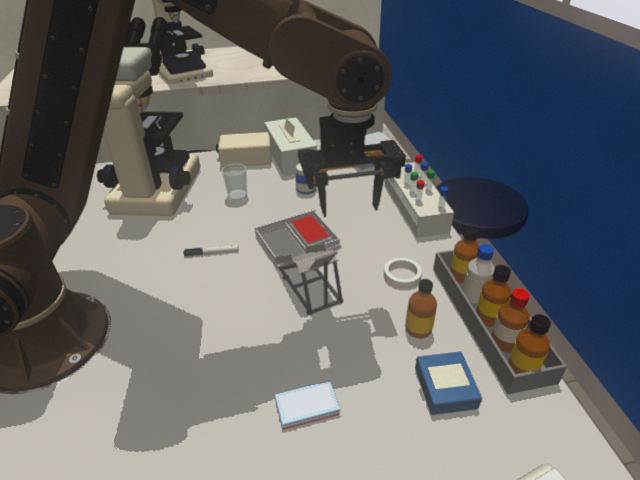

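View pics/a_wrist.png

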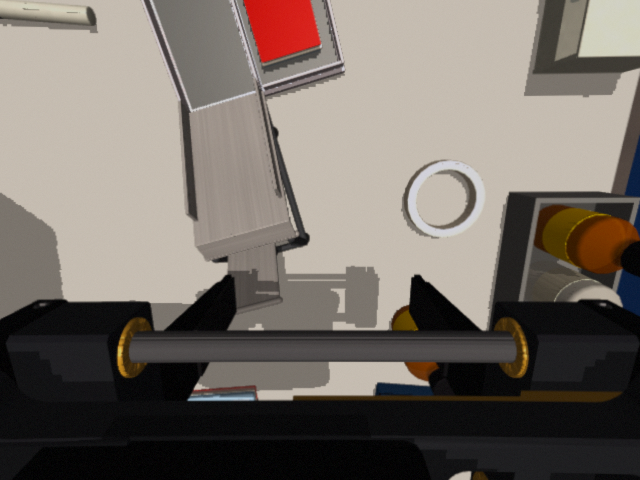

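```bash
cat > h.py <<'E'
from cell import env
import cv2,numpy as np
def ray(c,uv):
    m=env.camera_model(c); K=np.array([[m["fx"],0,m["cx"]],[0,m["fy"],m["cy"]],[0,0,1.]])
    uv=np.asarray(uv,float).reshape(-1,1,2)
    p=cv2.undistortPoints(uv,K,np.array([m["k1"],0,0,0,0.]),).reshape(-1,2)
    d=np.c_[p,np.ones(len(p))]
    if "view" in m:
        V=np.array(m["view"]); R=V[:3,:3];o=-R.T@V[:3,3]; return o,d@R
    from scipy.spatial.transform import Rotation as Ro
    s=env.state(); T=np.array(m["tool_from_camera"]); Rt=Ro.from_euler("xyz",s["tcp_rot"]).as_matrix()
    return np.array(s["eef_pos"])+Rt@T[:3,3], d@(Rt@T[:3,:3]).T
def onz(c,uv,z):
    o,d=ray(c,uv); t=(z-o[2])/d[:,2]; return o+d*t[:,None]
def proj(c,P):
    m=env.camera_model(c);V=np.array(m["view"]);K=np.array([[m["fx"],0,m["cx"]],[0,m["fy"],m["cy"]],[0,0,1.]])
    return cv2.projectPoints(np.asarray(P,float).reshape(-1,1,3),V[:3,:3],V[:3,3],K,np.array([m["k1"],0,0,0,0.]))[0].reshape(-1,2)
E
python3 - <<'E'
from h import *
env.read_camera("side")
r=env.masks_of("dish_center","side")[0]
print(r["confidence"])
im=env.read_camera("side")
m=r["region"]; ys,xs=np.nonzero(m)
P=onz("side",np.c_[xs,ys],18)
print(cv2.minAreaRect(P[:,:2].astype(np.float32)))
# blue top only
hsv=cv2.cvtColor(im,cv2.COLOR_RGB2HSV).astype(int)
sel=m&(im[:,:,2].astype(int)>im[:,:,0].astype(int)+10)
ys,xs=np.nonzero(sel);P=onz("side",np.c_[xs,ys],18);print(len(xs),cv2.minAreaRect(P[:,:2].astype(np.float32)),P.mean(0))
for n in ["reagent","stain_jar","slide_box","tape","beaker","marker"]:
    print(n,[(np.round(d["xyz"]).tolist(),round(d["confidence"],2)) for d in env.landmark_of(n,"side")[:1]])
E
```

```text
0.59
((488.933837890625, -264.9591979980469), (101.0280990600586, 71.2269515991211), 3.9259274005889893)
914 ((488.9361267089844, -260.6059265136719), (100.49663543701172, 61.94755935668945), 4.326164245605469) [ 489.13511777 -260.79777347   18.        ]
reagent [([738.0, -130.0, 3.0], 0.71)]
stain_jar [([614.0, 436.0, -1.0], 0.58)]
slide_box [([733.0, -273.0, -4.0], 0.84)]
tape [([762.0, 24.0, 4.0], 0.67)]
beaker [([418.0, 451.0, -1.0], 0.97)]
marker [([337.0, 201.0, -1.0], 0.72)]
```

```bash
python3 -m pendant '[-0.0931,-0.0521,0,0,-1, -0.0931,-0.0521,0,0,-1, -0.0931,-0.0521,0,0,-1, -0.0931,-0.0521,0,0,-1, -0.0931,-0.0521,0,0,-1, -0.0931,-0.0521,0,0,-1, -0.0931,-0.0521,0,0,-1]'; python3 -m pendant '[0,0,0.03,0.0595,-1, 0,0,0.03,0.0595,-1, 0,0,0.03,0.0595,-1, 0,0,0.03,0.0595,-1, 0,0,0.03,0.0595,-1, 0,0,0.03,0.0595,-1, 0,0,0.03,0.0595,-1, 0,0,0.03,0.0595,-1, 0,0,0,0,-1]'
python3 - <<'E'
from h import *
print(env.state()["eef_pos"],env.state()["tcp_rot"])
im=env.read_camera("wrist");cv2.imwrite("pics/b_wrist.png",im[:,:,::-1])
for c in ["wrist","side","scene"]:
    im=env.read_camera(c)
    print(c,[(np.round(d["xyz"]).tolist(),round(d["confidence"],2)) for d in env.landmark_of("dish_center",c)[:2]])
    m=env.masks_of("dish_center",c)
    if not m: continue
    sel=m[0]["region"]&(im[:,:,2].astype(int)>im[:,:,0].astype(int)+10)
    ys,xs=np.nonzero(sel);P=onz(c,np.c_[xs,ys],18);print(len(xs),cv2.minAreaRect(P[:,:2].astype(np.float32)))
E
```

```text
t: 2.52
eef_pos: [478.4, -261.8, 214.8]
tcp_rot: [3.141, 0.0, 1.571]
ft_force: [0.6, 0.7, -0.0]
opening: 0.998
t: 3.65
eef_pos: [478.9, -260.5, 118.1]
tcp_rot: [-3.141, 0.001, 0.077]
ft_force: [-0.6, 0.8, 0.2]
opening: 0.997
[ 478.87826702 -260.50559517  118.08055359] [-3.14071785e+00  1.00474953e-03  7.66507530e-02]
wrist [([489.0, -255.0, 10.0], 0.64)]
5869 ((489.6895751953125, -259.4939270019531), (99.12650299072266, 59.32859420776367), 4.57375955581665)
side [([488.0, -260.0, 9.0], 0.96)]
1291 ((488.81396484375, -260.9762878417969), (99.23545837402344, 62.23017120361328), 3.5500199794769287)
scene [([493.0, -258.0, 11.0], 0.7), ([558.0, 14.0, 109.0], 0.29)]
634 ((492.4565124511719, -252.9991455078125), (101.630615234375, 63.71012878417969), 4.913399696350098)
```

View pics/b_wrist.png

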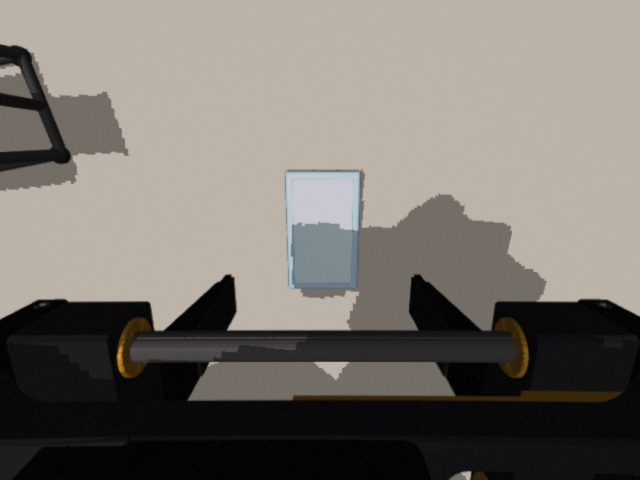

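```bash
python3 -m pendant '[0,0,0.08,0,-1, 0,0,0.08,0,-1, 0,0,0.08,0,-1, 0,0,0.045,0,-1, 0,0,0,0,-1, 0,0,0,0,1, 0,0,0,0,1, 0,0,0,0,1, 0,0,0,0,1, 0,0,0,0,1]'; python3 -m pendant '[0,0,0,0,1, 0,0,0,0,1]'
```

```text
t: 5.4
eef_pos: [479.2, -260.7, 5.0]
tcp_rot: [3.141, -0.0, 0.075]
ft_force: [-1.5, 0.9, 5.3]
opening: 0.63
t: 5.65
eef_pos: [479.3, -260.7, 5.0]
tcp_rot: [3.141, -0.0, 0.075]
ft_force: [-1.2, 0.7, 5.6]
opening: 0.63
```

```bash
python3 -m pendant '[0,0,-0.05,0,1, 0,0,-0.1,0,1, 0,0,-0.1,0,1, 0,0,-0.1,0,1, 0,0,-0.1,0,1, 0,0,-0.05,0,1, 0,0,0,0,1]'
python3 - <<'E'
from h import *
im=env.read_camera("side");cv2.imwrite("pics/c_side.png",im[100:480,150:550,::-1])
E
```

```text
t: 6.52
eef_pos: [479.4, -260.8, 205.6]
tcp_rot: [3.14, -0.002, 0.075]
ft_force: [-0.4, 0.5, -0.7]
opening: 0.631
```

View pics/c_side.png

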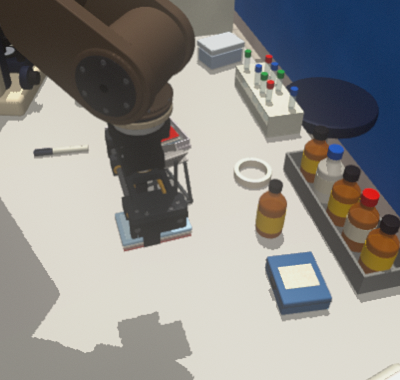

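```bash
python3 -m pendant '[0,0,0,-0.0564,1, 0,0,0,-0.0564,1, 0,0,0,-0.0564,1, 0,0,0,-0.0564,1, 0,0,0,-0.0564,1, 0,0,0,-0.0564,1, 0,0,0,-0.0564,1, 0,0,0,-0.0564,1, 0,0,0,-0.0564,1, 0,0,0,-0.0564,1]';python3 -m pendant '[0,0,0,0,1]'
cat >> h.py <<'E'
ang=np.radians(15.8); EY=np.array([-np.sin(ang),np.cos(ang)]);EX=np.array([np.cos(ang),np.sin(ang)])
SEAT=np.array([562.3,-6.5]); P=SEAT-34.4*EY
def go(a,b,ref=P,cross=0,grip=4):
    """shift in tool units to put grasp at a along EY from ref, b = G height"""
    s=env.state(); t=np.r_[ref+a*EY+cross*EX, b-grip]; d=t-np.array(s["eef_pos"])
    from scipy.spatial.transform import Rotation as Ro
    R=Ro.from_euler("xyz",s["tcp_rot"]).as_matrix(); dt=R.T@d
    print("target",t.round(1),"yaw",np.degrees(s["tcp_rot"][2]).round(2),"tool shift units",(dt/400).round(4),"rows>=",np.linalg.norm(dt)/50)
def snap(c,name,x0=0,y0=0,x1=640,y1=480,f=1):
    im=env.read_camera(c)[y0:y1,x0:x1,::-1]; cv2.imwrite(f"pics/{name}.png",cv2.resize(im,None,fx=f,fy=f))
E
python3 - <<'E'
from h import *
go(-75,131)
E
```

```text
t: 7.82
eef_pos: [478.6, -260.4, 202.9]
tcp_rot: [-3.14, -0.002, 1.853]
ft_force: [-0.6, 0.2, -0.6]
opening: 0.627
t: 7.95
eef_pos: [478.7, -260.4, 203.2]
tcp_rot: [-3.14, -0.002, 1.846]
ft_force: [0.4, -0.8, -0.3]
opening: 0.626
target [ 592.1 -111.8  127. ] yaw 105.77 tool shift units [0.2803 0.3739 0.1905] rows>= 4.0372923725256005
```

```bash
python3 -m pendant '[0.0467,0.0623,0.03,0,1, 0.0467,0.0623,0.03,0,1, 0.0467,0.0623,0.03,0,1, 0.0467,0.0623,0.03,0,1, 0.0467,0.0623,0.03,0,1, 0.0467,0.0623,0.04,0,1, 0,0,0,0,1]'
python3 - <<'E'
from h import *
go(-75,131)
snap("side","d_side",180,150,420,390,2.5)
snap("scene","d_scene",200,120,440,300,2.5)
snap("wrist","d_wrist")
E
```

```text
t: 8.82
eef_pos: [592.3, -110.4, 126.6]
tcp_rot: [-3.139, -0.002, 1.845]
ft_force: [-0.5, -0.1, -0.0]
opening: 0.629
target [ 592.1 -111.8  127. ] yaw 105.73 tool shift units [-0.0032 -0.0015 -0.0011] rows>= 0.029407234249247405
```

View pics/d_side.png

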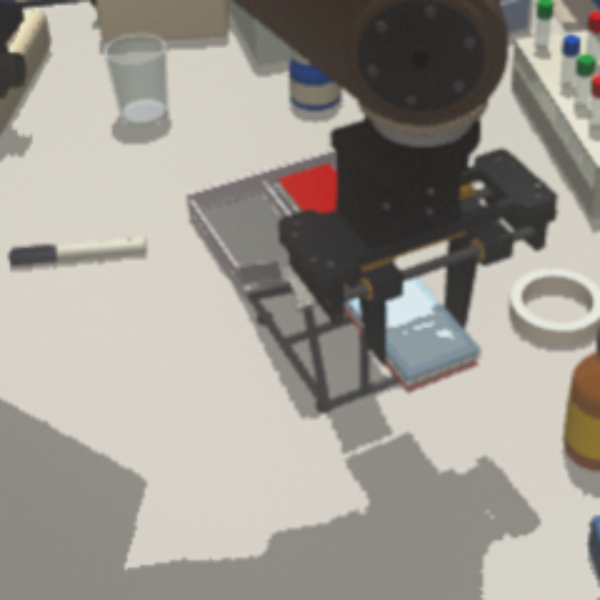

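View pics/d_scene.png

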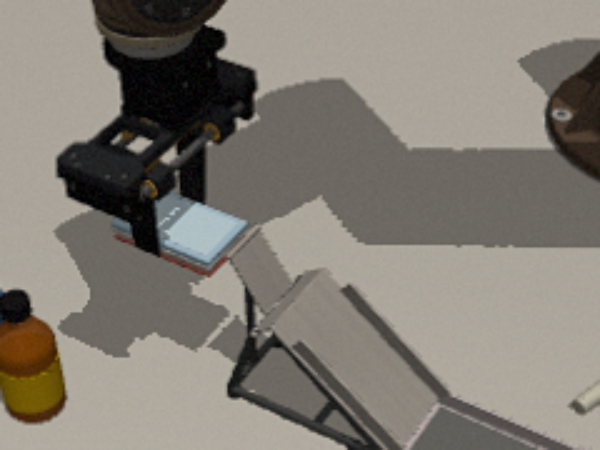

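View pics/d_wrist.png

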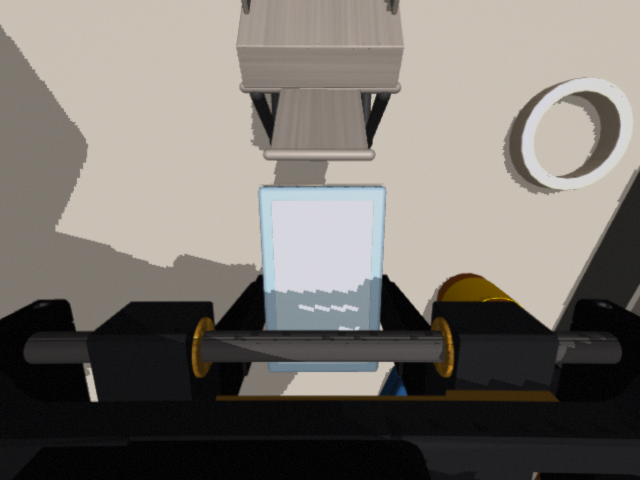

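```bash
python3 -m pendant '[0.0225,0,0,0,1, 0.0225,0,0,0,1, 0,0,-0.019,0,1, 0,0,-0.019,0,1, 0.0023,0,-0.0243,0,1, 0,0,0,0,1]'
python3 - <<'E'
from h import *
go(-54.8,155.5)
snap("scene","e_scene",200,120,440,300,2.5)
snap("wrist","e_wrist")
E
```

```text
t: 9.72
eef_pos: [587.4, -93.4, 154.7]
tcp_rot: [3.14, 0.0, 1.847]
ft_force: [-0.3, 0.0, -1.1]
opening: 0.629
target [586.6 -92.3 151.5] yaw 105.84 tool shift units [ 0.0032 -0.0013  0.008 ] rows>= 0.0695459424073885
```

View pics/e_scene.png

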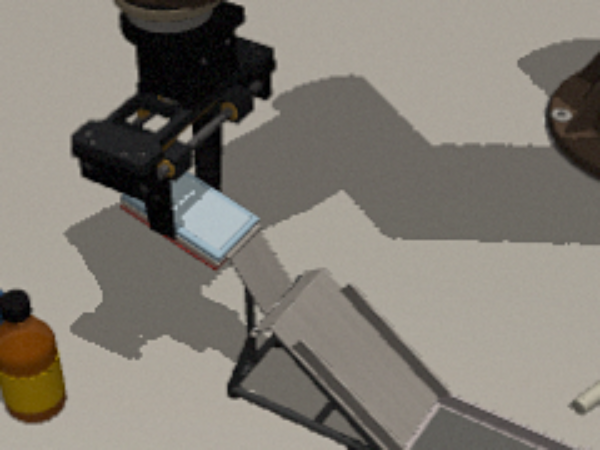

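View pics/e_wrist.png

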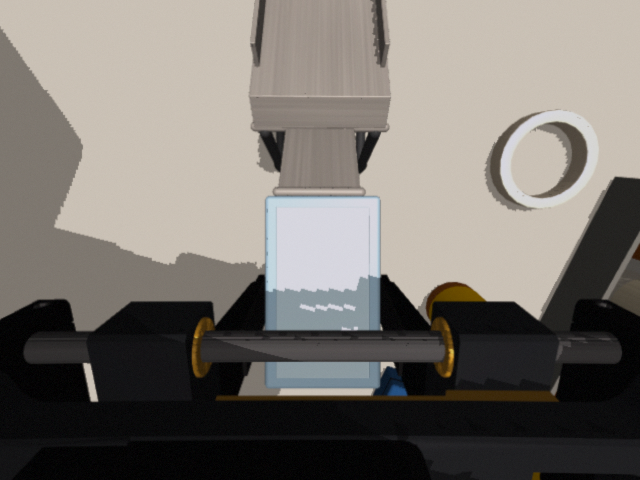

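```bash
python3 -m pendant '[0.0078,0,-0.0065,0,1, 0.0115,0,-0.0238,0,1, 0.0158,0,-0.0213,0,1, 0,0,0,0,1]'
python3 - <<'E'
from h import *
go(-42,180.4)
snap("scene","f_scene",200,120,440,300,2.5)
snap("wrist","f_wrist")
E
```

```text
t: 10.32
eef_pos: [583.3, -79.8, 174.6]
tcp_rot: [3.141, -0.0, 1.848]
ft_force: [-0.1, -0.1, -0.8]
opening: 0.628
target [583.1 -80.  176.4] yaw 105.87 tool shift units [-0.0005 -0.0007 -0.0045] rows>= 0.03697196995566978
```

View pics/f_scene.png

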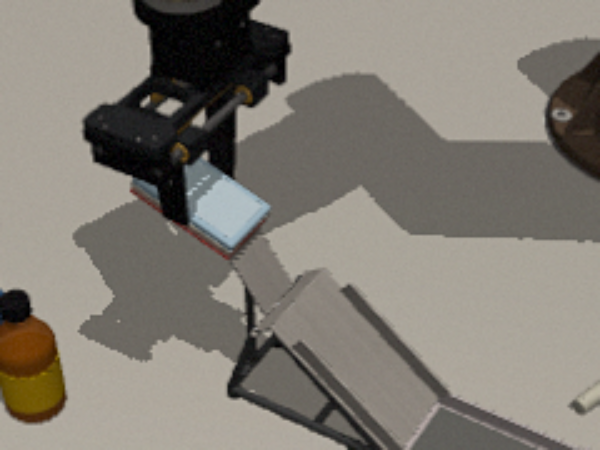

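View pics/f_wrist.png

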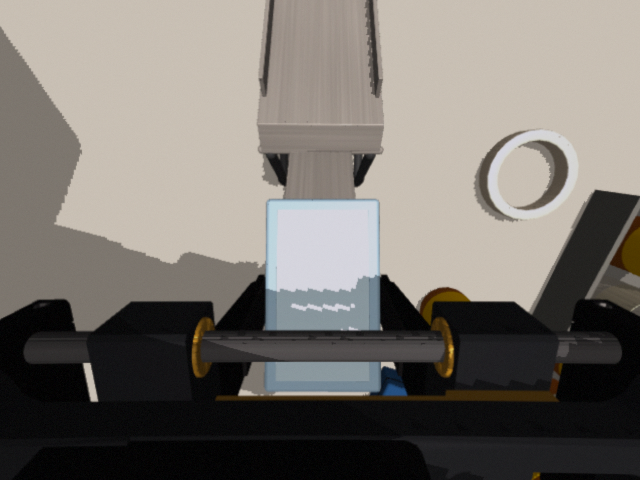

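```bash
cat >> h.py <<'E'
def tooluv(Pt):
    m=env.camera_model("wrist");T=np.linalg.inv(np.array(m["tool_from_camera"]));K=np.array([[m["fx"],0,m["cx"]],[0,m["fy"],m["cy"]],[0,0,1.]])
    return cv2.projectPoints(np.asarray(Pt,float).reshape(-1,1,3),T[:3,:3],T[:3,3],K,np.array([m["k1"],0,0,0,0.]))[0].reshape(-1,2)
def lid(alpha,sf=60,grip=4,gx=0):
    c,s=np.cos(alpha),np.sin(alpha);d=np.array([c,0,s]);n=np.array([s,0,-c]);G=np.array([gx,0,-grip]);w=np.array([0,30,0])
    return np.array([G+sf*d+9*n-w,G+sf*d+9*n+w,G+(sf-100)*d+9*n+w,G+(sf-100)*d+9*n-w, G+sf*d-9*n-w,G+sf*d-9*n+w])
E
python3 - <<'E'
from h import *
for a in [0,10,15,20,25,30,40,55]: print(a,tooluv(lid(np.radians(a))).round().astype(int).tolist())
E
```

```text
0 [[257, 186], [387, 187], [377, 374], [266, 373], [263, 183], [380, 183]]
10 [[261, 183], [383, 183], [380, 378], [264, 378], [267, 186], [377, 186]]
15 [[262, 183], [381, 183], [381, 380], [262, 380], [268, 188], [376, 188]]
20 [[264, 183], [379, 183], [382, 381], [261, 381], [270, 191], [374, 191]]
25 [[266, 185], [378, 185], [383, 381], [260, 381], [271, 195], [373, 195]]
30 [[268, 187], [376, 187], [384, 381], [259, 381], [272, 199], [372, 199]]
40 [[270, 193], [373, 193], [387, 378], [256, 378], [274, 209], [369, 209]]
55 [[274, 207], [370, 207], [390, 368], [253, 368], [277, 226], [367, 226]]
```

```bash
python3 -m pendant '[0,0,-0.03,0,1, 0.045,0,0,0,1, 0.045,0,0,0,1, 0.045,0,0,0,1, 0.045,0,0,0,1, 0,0,0.05,0,1, 0,0,0.05,0,1, 0,0,0,0,1]'
python3 - <<'E'
from h import *
go(30,136)
snap("wrist","g_wrist")
snap("scene","g_scene",200,120,440,300,2.5)
E
```

```text
t: 11.42
eef_pos: [563.0, -10.2, 145.2]
tcp_rot: [-3.139, -0.001, 1.848]
ft_force: [0.1, -0.2, -0.7]
opening: 0.628
target [563.5 -10.7 132. ] yaw 105.87 tool shift units [-0.0017  0.001   0.033 ] rows>= 0.26442668272025005
```

View pics/g_scene.png

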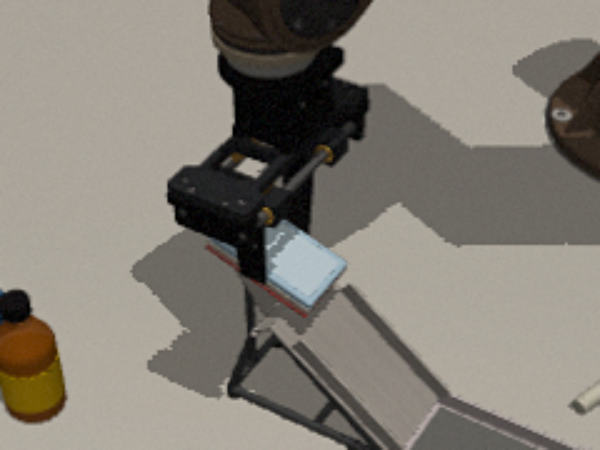

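View pics/g_wrist.png

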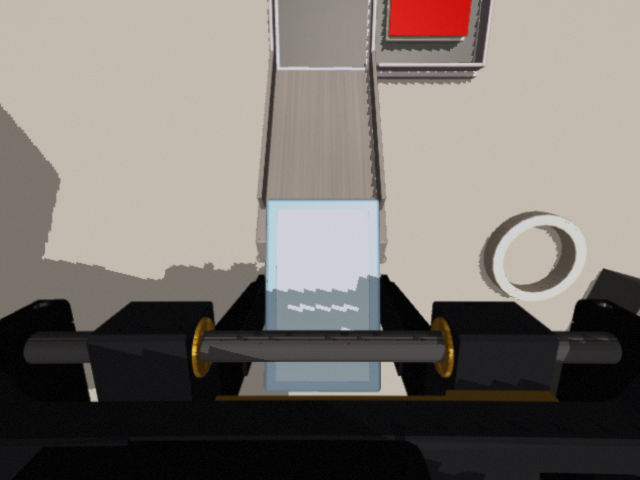

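```bash
python3 -m pendant '[0,0,0.0125,0,1, 0,0,0.0125,0,1, 0,0,0.0125,0,1, 0,0,0,0,1]'
python3 - <<'E'
from h import *
go(30,134)
snap("wrist","h_wrist")
snap("scene","h_scene",200,120,440,300,2.5)
E
```

```text
t: 12.02
eef_pos: [564.3, -10.9, 132.0]
tcp_rot: [3.139, 0.001, 1.847]
ft_force: [0.3, 2.0, 3.6]
opening: 0.629
target [563.5 -10.7 130. ] yaw 105.83 tool shift units [ 0.0009 -0.002   0.0051] rows>= 0.04403457328176514
```

View pics/h_scene.png

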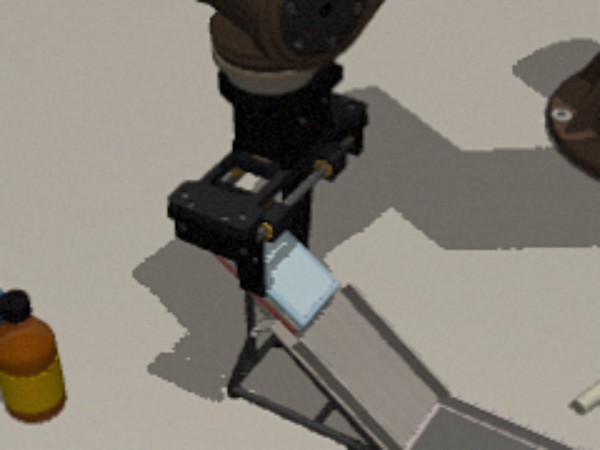

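View pics/h_wrist.png

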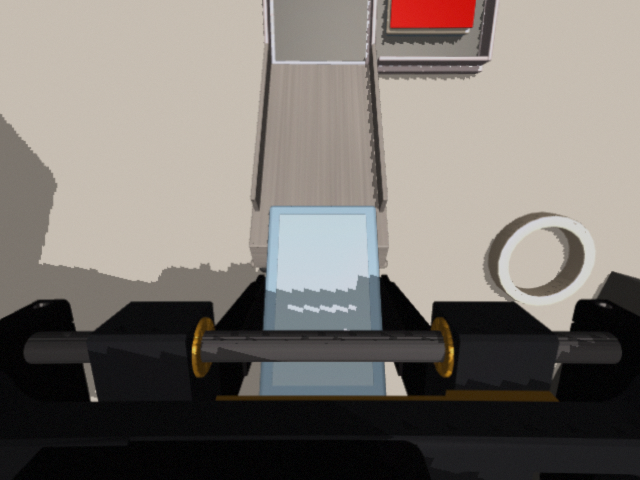

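```bash
python3 -m pendant '[0,0,-0.07,0,1, 0,0,-0.07,0,1, -0.057,0,0,0,1, -0.057,0,0,0,1, -0.057,0,0,0,1, -0.058,0,0,0,1, 0,0,0.04,0,1, 0,0,0.04,0,1, 0,0,0,0,1]'
python3 - <<'E'
from h import *
go(-48,157)
go(-45,163)
snap("wrist","i_wrist")
snap("scene","i_scene",200,120,440,300,2.5)
E
```

```text
t: 13.25
eef_pos: [587.8, -98.5, 153.3]
tcp_rot: [-3.139, -0.002, 1.848]
ft_force: [0.7, 0.4, -1.4]
opening: 0.624
target [584.7 -85.8 153. ] yaw 105.87 tool shift units [0.0326 0.0012 0.0009] rows>= 0.2609515487697956
target [583.9 -82.9 159. ] yaw 105.87 tool shift units [ 0.0401  0.0012 -0.0141] rows>= 0.3403496700701737
```

View pics/i_scene.png

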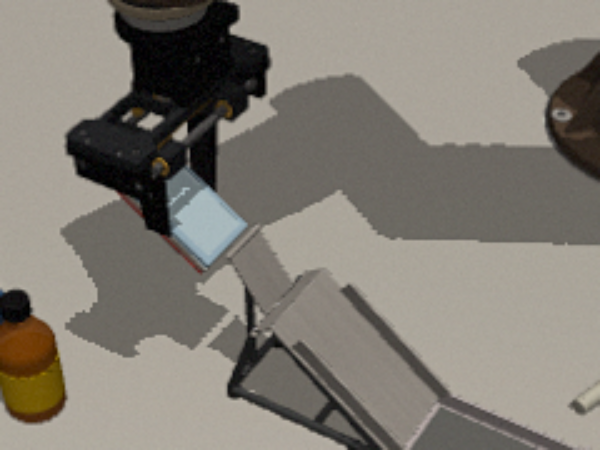

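View pics/i_wrist.png

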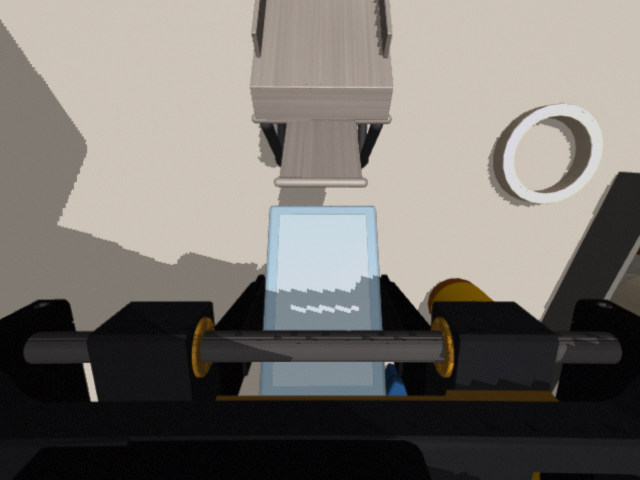

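```bash
python3 -m pendant '[0.016,0,0,0,1, 0.0166,0,0,0,1, 0.009,0,-0.0125,0,1, 0.0125,0,-0.018,0,1, 0.0125,0,-0.0125,0,1, 0,0,0,0,1]'
python3 - <<'E'
from h import *
go(-35,175)
snap("wrist","j_wrist")
snap("scene","j_scene",200,120,440,300,2.5)
E
```

```text
t: 14.1
eef_pos: [581.6, -73.3, 173.1]
tcp_rot: [3.141, 0.0, 1.847]
ft_force: [-0.1, -2.7, -2.3]
opening: 0.63
target [581.2 -73.3 171. ] yaw 105.85 tool shift units [ 0.0003 -0.0009  0.0053] rows>= 0.04293312962715004
```

View pics/j_scene.png

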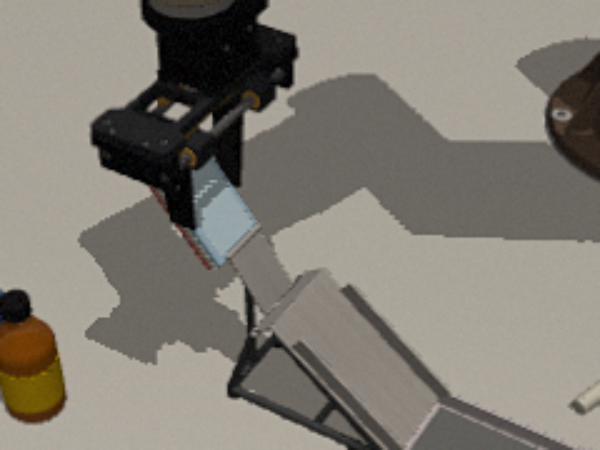

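View pics/j_wrist.png

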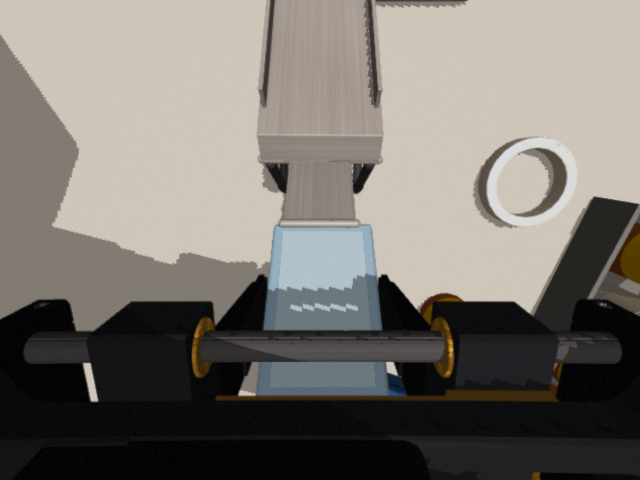

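```bash
cat >> h.py <<'E'
def fit(u1,u2,v):
    from scipy.optimize import least_squares
    f=lambda p:(tooluv(lid(p[0],p[1]))[:2]-np.array([[u1,v],[u2,v]])).ravel()[[1,3]].tolist()+[np.ptp(tooluv(lid(p[0],p[1]))[:2,0])-(u2-u1)]
    r=least_squares(f,[0.7,55]); print("alpha",np.degrees(r.x[0]).round(1),"sf",r.x[1].round(1),r.fun.round(1))
E
python3 - <<'E'
from h import *
fit(274,371,226); fit(270,377,207); fit(267,380,200)
E
```

```text
alpha 61.5 sf 48.2 [-0.1  0.1 -0. ]
alpha 36.1 sf 49.6 [-0.1  0.1 -0. ]
alpha 24.3 sf 51.5 [-0.1  0.1 -0. ]
```

```bash
python3 -m pendant '[0,0,-0.031,0,1, 0,0,-0.031,0,1, 0.0375,0,0,0,1, 0.0375,0,0,0,1, 0.0125,0,0.034,0,1, 0.0125,0,0.034,0,1, 0.0125,0,0.034,0,1, 0.0125,0,0.032,0,1, 0,0,0,0,1]'
python3 - <<'E'
from h import *
go(13.1,142)
snap("wrist","k_wrist")
snap("scene","k_scene",200,120,440,300,2.5)
snap("side","k_side",180,150,420,390,2.5)
E
```

```text
t: 15.32
eef_pos: [567.2, -23.4, 142.8]
tcp_rot: [-3.141, -0.003, 1.847]
ft_force: [-1.1, 13.3, 4.2]
opening: 0.629
target [568.1 -27.  138. ] yaw 105.82 tool shift units [-0.0094 -0.0004  0.012 ] rows>= 0.12181076566830586
```

View pics/k_scene.png

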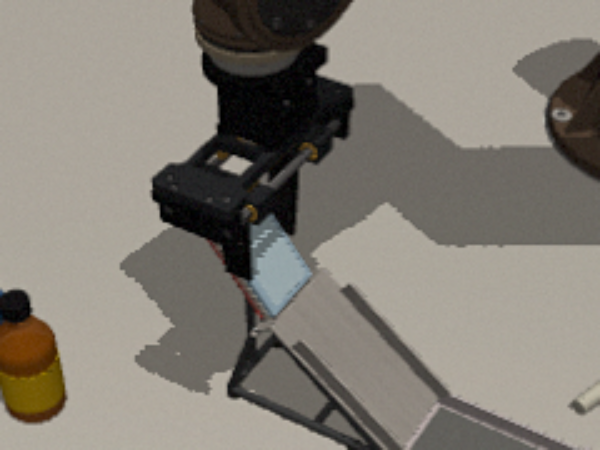

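View pics/k_wrist.png

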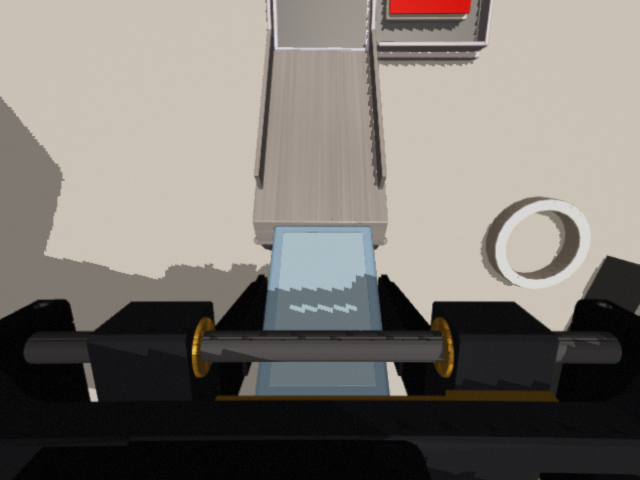

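View pics/k_side.png

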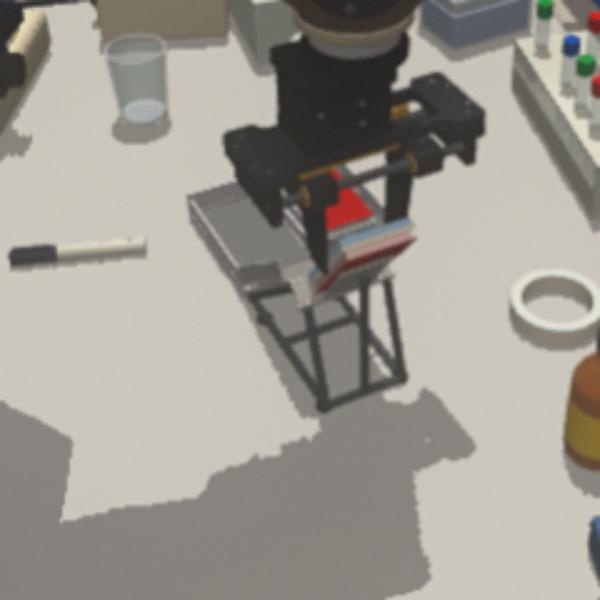

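```bash
python3 -m pendant '[-0.006,0,0.004,0,1, -0.005,0,0.004,0,1, 0,0,0,0,1, 0,0,0,0,0, 0,0,0,0,-0.6, 0,0,0,0,-1, 0,0,0,0,-1, 0,0,0,0,-1]'
python3 - <<'E'
from h import *
go(13.1,142)
snap("wrist","l_wrist")
snap("side","l_side",180,150,420,390,2.5)
for c in ["side","wrist","scene"]:
    env.read_camera(c); print([(np.round(d["xyz"]).tolist(),round(d["confidence"],2)) for d in env.landmark_of("dish_center",c)[:2]])
E
```

```text
t: 16.48
eef_pos: [569.0, -29.9, 140.1]
tcp_rot: [-3.141, -0.0, 1.847]
ft_force: [-0.5, -0.1, -0.3]
opening: 0.975
target [568.1 -27.  138. ] yaw 105.82 tool shift units [ 0.0076 -0.0003  0.0052] rows>= 0.07362696754572079
[([571.0, -31.0, 140.0], 0.91)]
[]
[([570.0, -30.0, 143.0], 0.73)]
```

View pics/l_wrist.png

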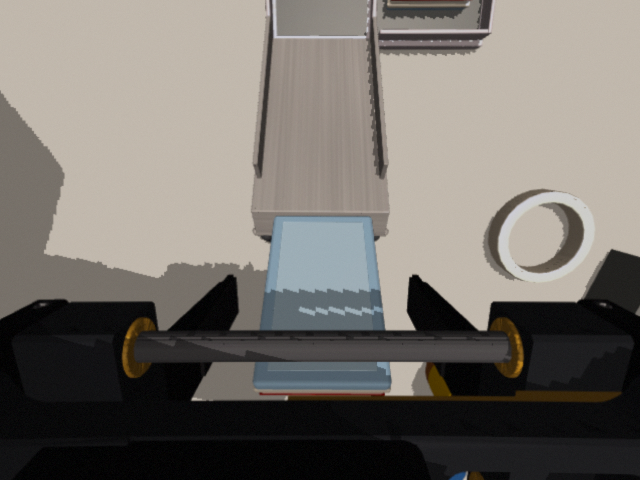

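View pics/l_side.png

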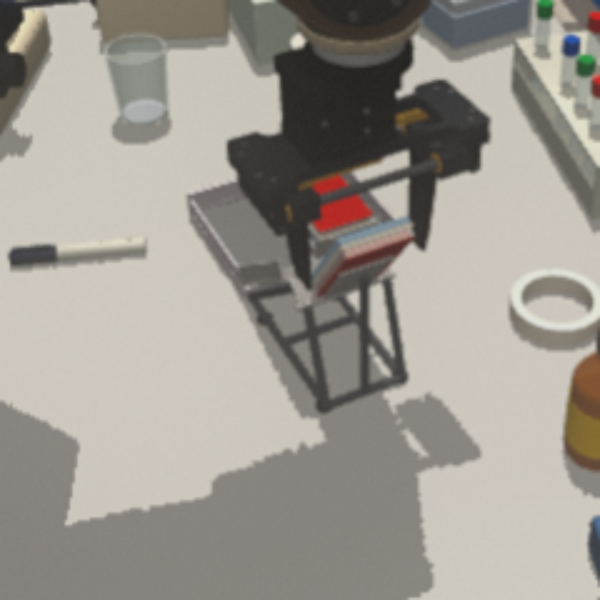

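```bash
python3 -m pendant '[0,0,-0.1,0,-1, 0,0,-0.1,0,-1, -0.06,0,0,0,1, -0.06,0,0,0,1, -0.06,0,0,0,1, 0,0,0,0,1, 0,0,0,0,1, 0,0,0,0,1]'
python3 - <<'E'
from h import *
go(-55,160,grip=0,cross=0.5)
snap("wrist","m_wrist")
snap("side","m_side",180,150,420,390,2.5)
E
```

```text
t: 17.88
eef_pos: [588.6, -98.4, 220.3]
tcp_rot: [-3.141, -0.0, 1.848]
ft_force: [0.0, -0.2, 0.2]
opening: 0.429
target [587.1 -92.4 160. ] yaw 105.87 tool shift units [0.0155 0.0007 0.1508] rows>= 1.2125224787087476
```

View pics/m_wrist.png

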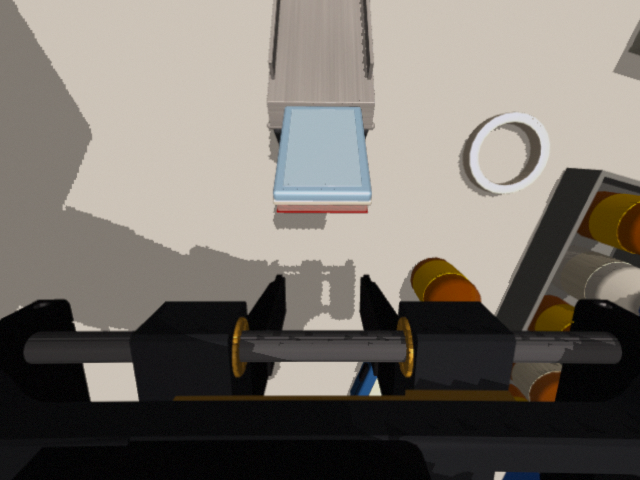

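View pics/m_side.png

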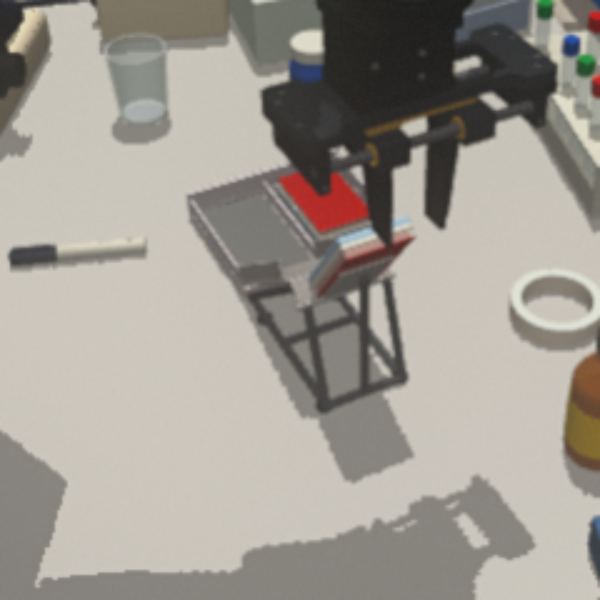

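```bash
python3 -m pendant '[0,0,0.05,0,0.3, 0,0,0.05,0,0.3, 0,0,0.045,0,0.3, 0.03,0,0,0,0.3, 0.03,0,0,0,0.3, 0.03,0,0,0,0.3, 0.03,0,0,0,0.3, 0,0,0,0,0.3]'
python3 - <<'E'
from h import *
go(0,160,grip=0,cross=0.5)
snap("wrist","n_wrist")
snap("side","n_side",180,150,420,390,2.5)
E
```

```text
t: 18.98
eef_pos: [575.4, -51.7, 162.8]
tcp_rot: [3.141, 0.0, 1.848]
ft_force: [0.5, -0.7, 0.5]
opening: 0.351
target [572.1 -39.5 160. ] yaw 105.91 tool shift units [0.0317 0.0007 0.0069] rows>= 0.25985129584109967
```

View pics/n_wrist.png

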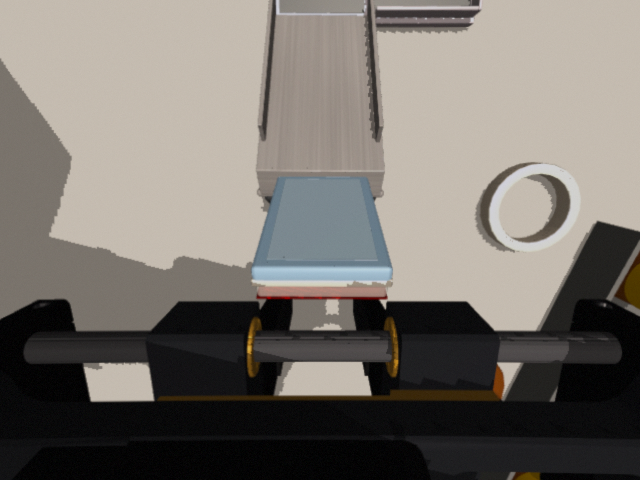

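View pics/n_side.png

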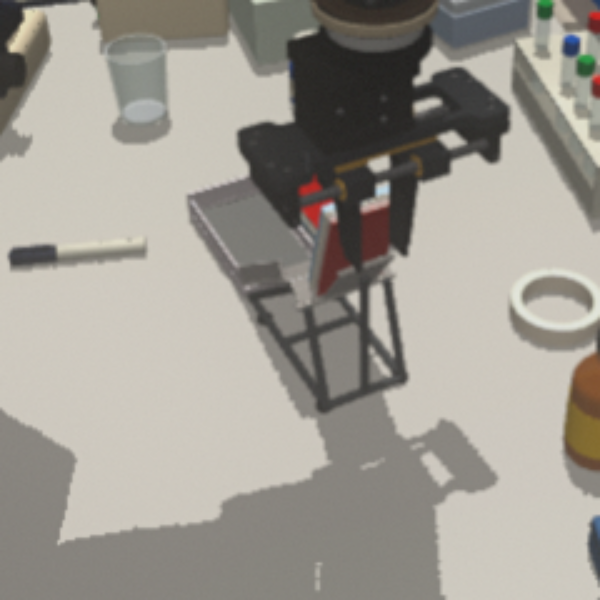

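```bash
python3 -m pendant '[0.025,0,0,0,0.3, 0.025,0,0,0,0.3, 0.025,0,0,0,0.3, 0.02,0,0,0,0.3, 0,0,0,0,0.3]'
python3 - <<'E'
from h import *
go(40,160,grip=0,cross=0.5)
snap("wrist","o_wrist")
snap("side","o_side",180,150,420,390,2.5)
E
```

```text
t: 19.7
eef_pos: [565.1, -15.5, 162.5]
tcp_rot: [3.141, 0.0, 1.848]
ft_force: [0.4, -0.8, -0.1]
opening: 0.353
target [561.3  -1.  160. ] yaw 105.89 tool shift units [0.0377 0.0008 0.0062] rows>= 0.3054104625642359
```

View pics/o_wrist.png

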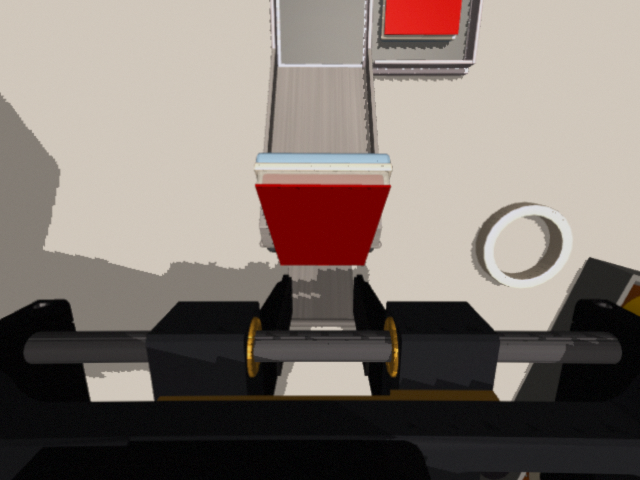

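View pics/o_side.png

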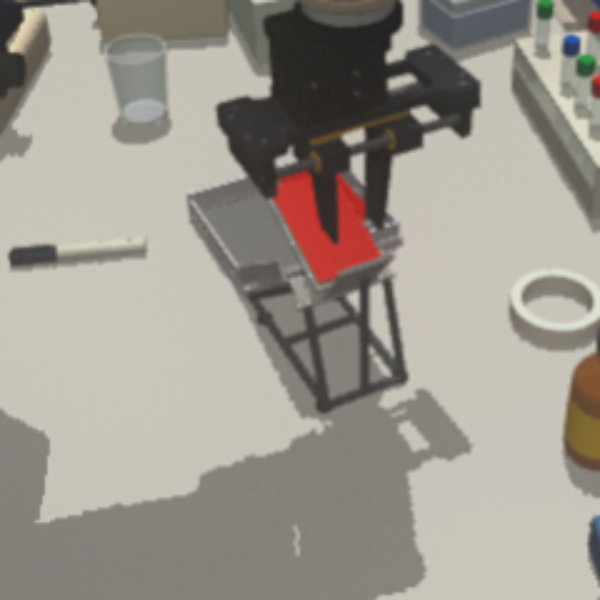

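```bash
python3 -m pendant '[0,0,0,0,0.3, 0,0,0,0,0.3]'
python3 - <<'E'
from h import *
snap("wrist","p_wrist")
E
```

```text
t: 20.05
eef_pos: [565.2, -16.4, 162.4]
tcp_rot: [3.142, 0.0, 1.847]
ft_force: [-0.2, 0.5, 0.8]
opening: 0.346
```

View pics/p_wrist.png

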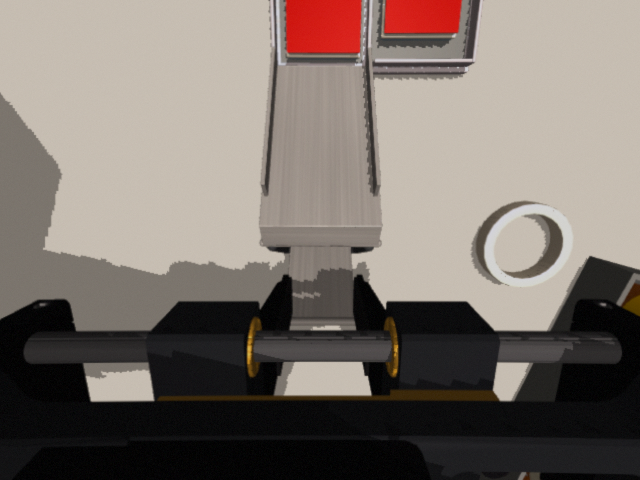

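It fell and ran down the ramp by itself, and the red side now shows in the empty lane (285–362, 0–55). I'll raise the arm and check.

```bash
python3 -m pendant '[0,0,-0.1,0,0.3, 0,0,-0.1,0,0.3, -0.05,0,0,0,0.3, -0.05,0,0,0,0.3, 0,0,0,0,0.3, 0,0,0,0,0.3]'
python3 - <<'E'
from h import *
snap("scene","q_scene",280,200,480,380,3)
snap("side","q_side",180,150,420,390,2.5)
for c in ["side","scene"]:
    im=env.read_camera(c)
    for th in ["dish_center","dish_done"]: print(c,th,[(np.round(d["xyz"],1).tolist(),round(d["confidence"],2)) for d in env.landmark_of(th,c)[:2]])
    m=((im[:,:,0]>120)&(im[:,:,1]<60)&(im[:,:,2]<60)).astype(np.uint8)
    n,l,st,ce=cv2.connectedComponentsWithStats(m)
    for i in range(1,n):
        if st[i,4]>200:
            ys,xs=np.nonzero(l==i); Q=onz(c,np.c_[xs,ys],28); r=cv2.minAreaRect(Q[:,:2].astype(np.float32)); o=np.array(r[0])-(SEAT+199.7*EY)
            print(r,"rel lane x,y",(o@EX).round(1),(o@EY).round(1))
print(env.state()["ft_force"])
E
```

```text
t: 20.85
eef_pos: [575.8, -54.9, 241.4]
tcp_rot: [-3.14, -0.001, 1.846]
ft_force: [0.2, 0.2, 0.6]
opening: 0.35
side dish_center [([505.4, 202.3, 16.6], 0.92)]
side dish_done [([580.4, 207.4, 26.8], 0.91)]
((582.7324829101562, 211.97186279296875), (56.22453689575195, 96.28022766113281), 15.681376457214355) rel lane x,y 79.1 5.0
((505.7734375, 202.80331420898438), (55.10863494873047, 96.1141586303711), 15.647294044494629) rel lane x,y 2.6 17.1
scene dish_center [([508.1, 203.8, 18.1], 0.95)]
scene dish_done [([582.3, 209.7, 27.4], 0.74)]
((505.9052734375, 203.75286865234375), (58.555389404296875, 97.23932647705078), 15.725635528564453) rel lane x,y 3.0 18.0
((583.1422729492188, 212.48370361328125), (58.29108810424805, 97.66802978515625), 15.95591926574707) rel lane x,y 79.7 5.3
[ 0.93648024 -0.52157597 -0.24034917]
```

View pics/q_scene.png

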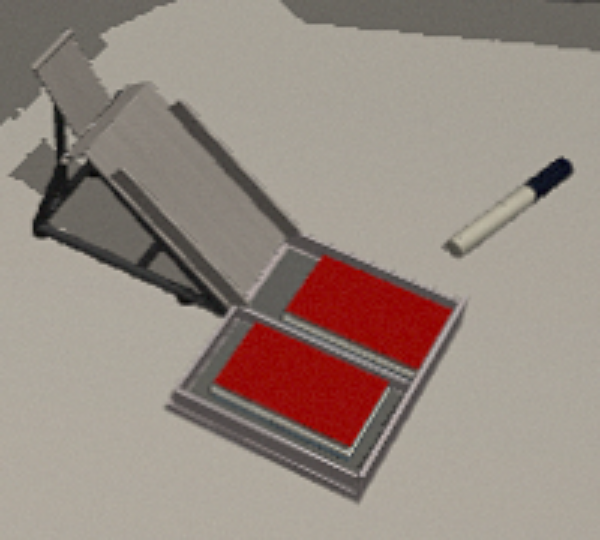

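View pics/q_side.png

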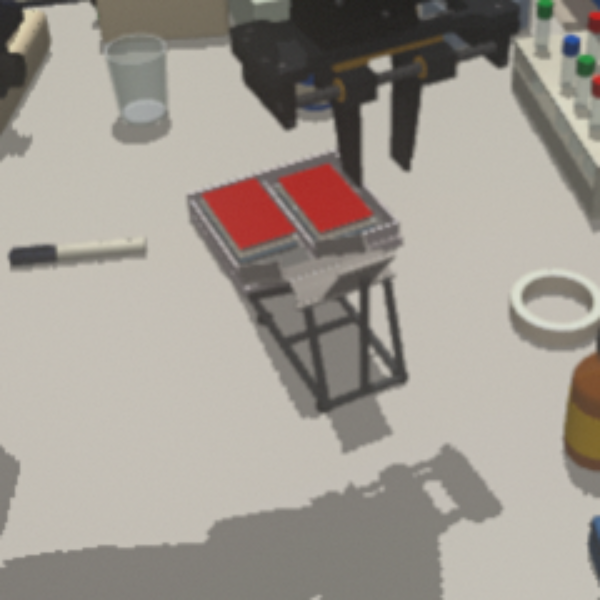

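```bash
python3 -c "
from cell import env
print(env.job_done())"
```

```text
the job is handed in; nothing more can be done
None
```

The dish is lid-down in the empty lane of the tray, and I handed the job in at about 21 s of the 48 s allowed. No verdict came back.

**What I did**
- I gripped the dish by its sides. It did not swing under its own weight, and the tool cannot be tilted, so I turned the dish in the grip by pressing it against the top of the rest, from the front and from behind.
- The first press from behind slipped off, and the dish slid about 6 mm back in the grip. After that I pressed from the front, then again from behind.
- I set the dish in the seat and let go. It stood there on its own for over a second.
- I pushed its top forwards past upright with the nearly closed fingers. It then ran down the ramp without being held.

**Last checks**
- **Position:** the side and scene cameras both show the dish red side up. It is about 3 mm off the lane's centre across and 17–18 mm along, against the end wall; the limits are 20 and 30 mm.
- **Height:** I did not measure its tilt or final height directly. The networks put its centre 7–8 mm above the lane floor; the limit is 13 mm.
- **Finished dish:** the networks place it within 3 mm of where it was at the start.
- **Bystanders:** I did not measure them again at the end. Nothing went near them, and those that show in the last pictures look unmoved.
- **Robot:** it was well clear of everything, with wrist force close to zero.

In the seat, one camera put the dish's centre about 5 mm further back than I had worked out (-26 mm against -21 mm). That is still within the limits, and similar to the camera's error.

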